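# Close a cookie tin in the sprung lid press

### The job

First check that the press's clamp knob holds: twist it clockwise (seen from above) with about half a newton metre, keep that up for a moment, do not force it further, and let it go. Then, with the press arm and not by hand, press the half-fitted lid of the tin fully home, keeping it pressed for a second without crushing the tin, and ease the sprung arm slowly all the way back up to its stop, never letting it fly up. Leave the tin on the press and the other things where they are.

Things in the scene. Friction and masses are not known exactly. Their poses are not given: they have to be found in the camera images.
- press: Grey bench press for pushing lids onto tins, bolted down. Bed 270 mm (x) by 150 mm (y), 20 mm thick. Origin on the table under the middle of the tin's place; own x axis points from the handle end towards the hinge (away from the robot, more or less), z up. Its two hinge posts stand 120 mm high at x = +105 mm, y = +-60 mm; a lug 20 mm high reaches out on the -y side and carries the clamp knob.
- nest (a point): Middle of the tin's place, on top of the bed, 20 mm above the table, between four low steel locators (6 mm high).
- hinge (a point): Hinge axis of the press arm, half-way between the posts, 100 mm above the table at x = +100 mm of the press; the axis runs along the press's y.
- press_arm (a joint): Arm angle, rad: 1.3 = raised at its stop, held by its spring (start); 0 = level. The tin stops it at 0.03 to 0.13 once the lid is home (it depends on the pad, see platen: feel for it), 0.1 rad earlier per 10 mm that the lid stands proud. The spring lifts the handle with 6 N when raised, 9 N when down; let go, the arm snaps up. Over 1.2 rad/s upwards is flying up; 0.5 rad/s is good.
- handle (a point): Middle of the handle: a black round bar (a sleeve turning freely on its axle), 22 mm thick, 88 mm long along the press's y, between two steel side bars 100 mm apart, 210 mm from the hinge axis. About 0.30 m above the table when raised, 0.10 m when down. Can be pinched from above across its thickness; 90 mm free behind it.
- platen: Presser under the arm, 100 mm from the hinge: a white domed pad 68 mm across, swivelling slightly, its face 26 to 34 mm below the arm's centre line, as it happens to be screwed out (not measured; stays so). Origin on that centre line. It presses mid-lid with twice what the handle gets beyond the spring's force; over 100 N crushes the tin.
- tin: Round cookie tin, 100 mm across, 55 mm high, 0.5 kg, standing loose on the press bed. Origin at the centre of its underside, z up.
- lid (a joint): How far the lid stands proud of fully home, m: 0 = home; at the start 6 to 11 mm. It moves against stiff friction of about 12 N (about 6 N at the handle) and then meets a hard stop. This reading is noisy by about 1 mm: being home is felt as a sharp rise of force.
- lid_top (a point): Centre of the lid's upper face; the lid is a steel cap 104 mm across, its top 78 mm above the table when home.
- clamp_knob (a joint): Twist of the clamp knob, rad, growing clockwise from above; 0 at rest. The screw is tight: it does not turn, but it gives elastically by 0.25 rad per N m (0.5 N m = 0.125 rad) and springs back. A real pull is 0.075 rad (0.3 N m) or more; beyond 0.25 rad (1 N m) it is damaged.
- knob_centre (a point): Centre of the black flat-sided clamp knob: 40 mm thick along the press's x, 62 mm long along the press's y, 32 mm high (40 to 72 mm above the table), turning about its vertical axis; at x = -50 mm, y = -200 mm of the press. Free on all sides. Own x and y as the press's at rest.
- tin_stack: Two closed tins, one on the other, 104 mm across and 116 mm high together, on the press's +y side. Leave alone. Origin under its centre.
- bowl: Steel bowl 120 mm across, 55 mm high, on the +y side, nearer the robot than the stack. Leave alone. Origin under its centre.
- scraper: Dough scraper lying flat, 90 by 150 mm, 18 mm high at its wooden back, on the -y side beyond the lug. Leave alone. Origin under its centre.
Not all that is in view belongs to the job. What is shaped like the tin but orange or red is not meant.

How it is judged:
By the outcome, as a careful person would: the job done as asked, in the order asked, and still so for the second after the job is handed in, with the robot touching nothing.
It also fails if it takes over 69 s, if anything falls off the work surface, if the arm or the gripper's body presses on something with over 40 N, if the wrist force passes 120 N, or if a joint passes its speed limit or range.

### The arm

A 7-joint arm with a two-finger parallel gripper is mounted at the origin on the work surface. World frame = base frame: x ahead of the robot, y to its left, z up, the work surface at z = 0. Lengths are in m, angles in rad, forces in N, time in s.
With the tool pointing down it reaches from about 0.35 to 0.9 m from the base axis. Payload 19.9 kg.
Tool frame: the origin (TCP) lies midway between the tips of the shut fingers; the grasp point (between the pads) lies 19 mm behind it; z points along the fingers, y is the direction in which the jaws open and shut (so a half turn about z gives the same grasp; the last joint's range is limited). The gripper opens to 85 mm and grips with 20 to 120 N. Pads are 22 mm wide; open, the fingers measure 114 mm over their backs; the gripper's body (76 mm by 85 mm) begins 54 mm behind the grasp point. The pads swing forward as they close: fully open they stand 13 mm farther back than shut.
Start: joints at [-1.312, 0.417, -0.01, 1.614, 0.005, 1.111, -0.053], TCP at [0.185, 0.597, 0.231] pointing down, gripper open.
Joint ranges: [-2.81, 2.81], [-0.39, 2.02], [-1.27, 1.25], [0.06, 2.57], [-1.19, 4.33], [0.19, 2], [-2.82, 2.82]. Speed limits (rad/s): [1.89, 1.89, 2.39, 2.39, 3.01, 3.01, 3.01].

### API

Orientations are given as a unit quaternion [x, y, z, w].
In Python, from station import * gives the robot as it stands.
- The arm moves only by the tool apply_moves, never from a script. Its argument "motion" is a list of rows, each a list of 3 entries, a list of its own where there are three numbers: the opening in per cent of the stroke, from 0 (shut) to 100 (fully open), then the shift along the world's x, y, z in mm, then the turn about the world's z in degrees. A call has 1 to 12 rows; each row is the pose to reach, as a shift and turn from the pose commanded when the call began; what a row does not reach only later rows make up. A row lasts 1/10 s, in which the tool goes at most 50 mm and 8.59 degrees, less where a joint would pass 70% of its speed; a pose out of reach is approached as far as the arm can. A call with a gripper value outside its range is refused whole. The fingers move at their own pace and stop on an object; "force" is the grip in N (left out, the last holds). Time passes only in rows, so rows that repeat a pose let the fingers close. It gives the time, the measured TCP pose, the force and the opening at its end, in the units of the state.
- sense(): the state, without advancing time (a new reading comes with each control period).
- capture(name): name is "scene" or "top" or "wrist"; returns (picture, depth): 384x512x3 uint8, red, green, blue; 384x512 float32, m along the optical axis (not along the pixel's ray), 0 where there is no reading.
- camera_params(name): a dict with "fx", "fy", "cx", "cy" (pixels), "cam_to_world" (4x4, takes a point from camera to world coordinates). Camera axes: x right, y down, z forward; pixel columns grow to the right and rows downward; lengths in m; the calibration is good to about 2 mm. The wrist camera is an equidistant fisheye: a pixel r from the principal point sees the ray r / f radians off the axis. A picture is of the moment at which its call begins: read the wrist's pose just before it. camera_params takes no time and is no camera call; for the wrist camera it gives the pose at the moment of the call.
- hand_in(): hands the job in, once; it reports no verdict.
The state is a dict: "time": time; "joints": joint angles; "joint_velocities": joint speeds; "tau": joint torques, N m; "tcp_pos": TCP position; "tool_rot": TCP orientation; "contact_force": force on the tool from outside, world axes, zero at the start; "ft_torque": the same for the moment, N m; "width": finger opening in m.
Only numpy, scipy, OpenCV 4.12 (cv2) and the standard library are available. Lean on these libraries where they do the work, as an engineer would, in place of code of your own. Each camera call takes 0.05 s, during which the arm holds its last target. There are 200 camera calls.

## Working session

There is one attempt and no reset: what is moved stays moved. The work goes in short steps, Python scripts to look and compute and a tool call to move; the robot and the scene stay as the last step left them, time stands still between calls to the robot, and variables do not carry over. Pictures are saved under pics/ and viewed, about 8 in all and at most 12, crops included, and the job is handed in when it is done.

Besides the shell and the picture viewer there is one more tool, called after "Emit:" as name(argument=value, ...) on one line, values as JSON. apply_moves: Moves the arm, as the interface text tells. Its arguments: {"type":"object","properties":{"motion":{"type":"array","items":{"type":"array"}},"force":{"type":"number"}},"required":["motion"]}

```bash
mkdir -p pics
python3 - <<'E'
from station import *
import cv2,numpy as np
print(sense())
for n in("scene","top"):
    p,d=capture(n); cv2.imwrite(f"pics/{n}1.png",p[:,:,::-1]); np.savez(f"pics/{n}1.npz",p=p,d=d,**{k:np.array(v) for k,v in camera_params(n).items()})
    print(camera_params(n))
a=cv2.imread("pics/scene1.png");b=cv2.imread("pics/top1.png")
E
```

```text
{'time': 0.0, 'joints': array([-1.31150027,  0.41796661, -0.01030045,  1.61417316,  0.00469776,
        1.11068023, -0.05302711]), 'joint_velocities': array([ 0.00056485, -0.00077082,  0.00058571, -0.00035753, -0.0003342 ,
       -0.0008041 , -0.0007205 ]), 'tau': array([-1.51069704e-03, -8.64445496e+01,  6.77716490e-01, -4.34900951e+01,
        1.88806019e-02,  7.41369906e-03,  6.75982483e-05]), 'tcp_pos': array([0.18508493, 0.59660842, 0.2306653 ]), 'tool_rot': array([ 1.49842623e-01,  9.88709677e-01, -6.00059551e-04, -4.56812804e-05]), 'contact_force': array([ 0.26343605, -0.03641971, -0.17241774]), 'ft_torque': array([-0.03274569,  0.01242703,  0.01660584]), 'width': 0.08522034741270149}
{'fx': 480.47600361023547, 'fy': 480.47600361023547, 'cx': 261.16825153238733, 'cy': 190.53956515556155, 'cam_to_world': array([[-0.80265171,  0.50482025, -0.31765821,  0.90566704],
       [ 0.59641584,  0.67377864, -0.43624591,  0.47909262],
       [-0.00619445, -0.53960991, -0.84189238,  0.99025271],
       [ 0.        ,  0.        ,  0.        ,  1.        ]])}
{'fx': 368.19590787244357, 'fy': 368.19590787244357, 'cx': 258.07403019493813, 'cy': 193.21226593457203, 'cam_to_world': array([[-0.00859093, -0.99133109,  0.13110629,  0.46240393],
       [-0.99989831,  0.00702376, -0.01241121,  0.02082707],
       [ 0.01138276, -0.13119958, -0.99129063,  0.97243282],
       [ 0.        ,  0.        ,  0.        ,  1.        ]])}
```

View pics/top1.png

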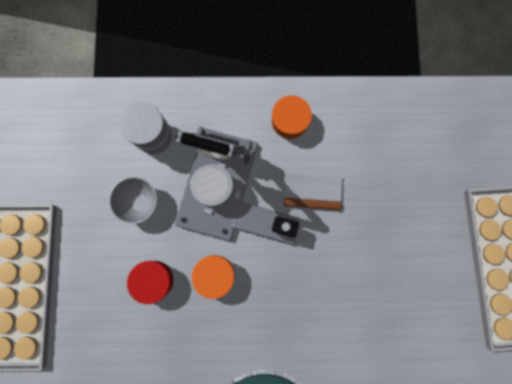

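View pics/scene1.png

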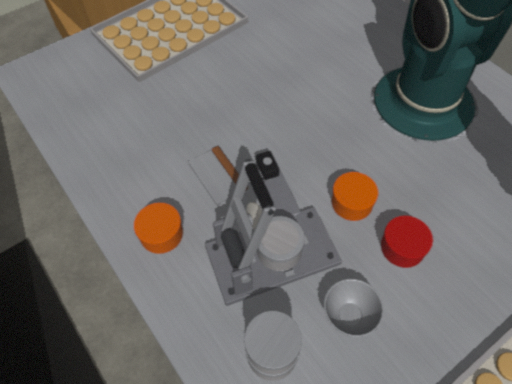

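The top view shows the press with its tin at about (211,185), the raised handle at (206,144), and the knob at (286,227). The bowl is at (134,200), the stack at (143,125) and the scraper at (315,204). The orange and red tins are decoys. The scene view agrees.

```bash
cat > h.py <<'E'
import numpy as np,cv2
def cloud(n):
    f=np.load(f"pics/{n}.npz"); d=f['d']; v,u=np.mgrid[:384,:512]
    P=np.stack([(u-f['cx'])/f['fx']*d,(v-f['cy'])/f['fy']*d,d,np.ones_like(d)],-1)@f['cam_to_world'].T
    return f['p'].astype(int),P[...,:3],d>0
E
python3 - <<'E'
from h import *
for n in("top1","scene1"):
    p,P,ok=cloud(n); z=P[...,2]; b=p.sum(-1)
    reg=ok&(P[...,0]>.35)&(P[...,0]<.85)&(P[...,1]>-.3)&(P[...,1]<.4)
    def box(name,m):
        if m.sum()<8: print(name,'few');return
        q=P[m]; r=cv2.minAreaRect((q[:,:2]*1000).astype(np.float32)); print(n,name,m.sum(),'mean',q.mean(0).round(4),'med z',np.median(q[:,2]).round(4),'rect',np.round(r[0],1),np.round(r[1],1),round(r[2],1))
    dark=b<150
    box('knob',reg&dark&(z>.06)&(z<.085)&(P[...,1]<0))
    box('handle',reg&dark&(z>.27))
    box('arm>.2',reg&(z>.2))
    box('lid',reg&~dark&(z>.07)&(z<.1)&(abs(P[...,0]-.5)<.15)&(P[...,1]<.2)&(P[...,1]>.05)&(p.max(-1)-p.min(-1)<40))
    box('bed',reg&(z>.012)&(z<.028)&(P[...,1]<.24)&(P[...,1]>.04)&(p.max(-1)-p.min(-1)<40))
    box('lug',reg&(z>.012)&(z<.028)&(P[...,1]<.06)&(P[...,1]>-.15)&(p.max(-1)-p.min(-1)<40))
    box('stack',reg&(z>.1)&(z<.13)&(P[...,1]>.24))
E
```

```text
top1 knob 313 mean [ 0.4986 -0.0569  0.0719] med z 0.0721 rect [499.2 -56.6] [60.2 40. ] 74.2
top1 handle 523 mean [0.6424 0.1095 0.311 ] med z 0.3119 rect [642.9 104. ] [104.8  22.4] 75.9
top1 arm>.2 961 mean [0.6455 0.1059 0.286 ] med z 0.3081 rect [657.4 105.6] [115.7  49.3] 73.8
top1 lid 1399 mean [0.6002 0.1223 0.0845] med z 0.0846 rect [599.7 122.4] [102.8  99.2] 86.6
top1 bed 3433 mean [0.5745 0.1177 0.0204] med z 0.0203 rect [556.7 139.4] [412.2 199.7] 0.2
top1 lug 2080 mean [ 0.5631 -0.0073  0.0193] med z 0.0198 rect [609.7 -45.4] [208.4 301.6] 89.9
top1 stack 1464 mean [0.7457 0.2883 0.1156] med z 0.1158 rect [747.1 290.1] [102.9 100. ] 0.1
scene1 knob 293 mean [ 0.5051 -0.0479  0.0713] med z 0.0724 rect [501.6 -52.5] [62.4 36.1] 74.1
scene1 handle 509 mean [0.6472 0.116  0.3121] med z 0.3126 rect [645.3 114.5] [87.7 20.9] 72.3
scene1 arm>.2 2032 mean [0.6584 0.1132 0.2601] med z 0.2577 rect [657.9 109.6] [117.8  50.8] 74.5
scene1 lid 1557 mean [0.6008 0.1348 0.0852] med z 0.0855 rect [597.7 135.1] [103.3  84.4] 30.1
scene1 bed 4238 mean [0.6067 0.1401 0.0212] med z 0.0212 rect [573.4 129. ] [189.5 378.3] 85.6
scene1 lug 1585 mean [ 0.5762 -0.0171  0.0193] med z 0.0203 rect [603.1 -45. ] [289.6 209.9] 0.0
scene1 stack 2680 mean [0.7496 0.2953 0.1168] med z 0.117 rect [747.8 293.6] [102.9 101.6] 53.9
```

Run:
```python
import cv2
a=cv2.imread("pics/top1.png")[90:260,90:360];cv2.imwrite("pics/top1c.png",cv2.resize(a,None,fx=2.9,fy=2.9,interpolation=2))
```

```text
(no output)
```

View pics/top1c.png

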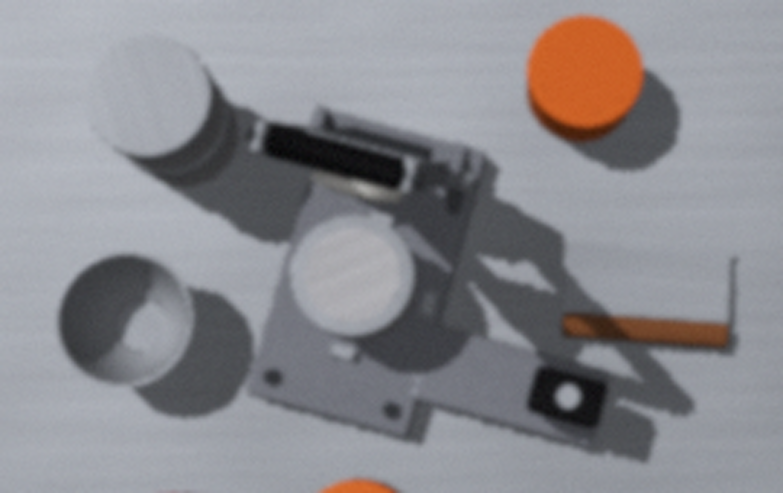

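The crop confirms the layout: the fitted yaw is about -15.5°, the knob is at (0.4995, -0.0555) and the lid at (0.600, 0.122). I'll move above the knob first.

Emit:
apply_moves(motion=[[100,[20,-42,0],-8],[100,[42,-87,0],-16],[100,[63,-130,0],-24],[100,[84,-174,0],-32],[100,[105,-217,0],-40],[100,[125,-260,0],-48],[100,[146,-304,0],-56],[100,[167,-347,0],-64],[100,[188,-390,0],-72],[100,[209,-434,0],-80],[100,[230,-477,0],-88],[100,[250,-520,0],-88]], force=80)

```text
time: 1.3
tcp_pos: [0.4355, 0.075, 0.2314]
tool_rot: [0.796, 0.605, 0.0, -0.0]
contact_force: [2.0, 0.8, -0.4]
width: 0.0852
```

Emit:
apply_moves(motion=[[100,[22,-44,0],0],[100,[44,-88,-20],0],[100,[64,-132,-50],0],[100,[64,-132,-90],0],[100,[64,-132,-110],0],[100,[64,-132,-110],0],[100,[64,-132,-110],0]])

```text
time: 2.0
tcp_pos: [0.4993, -0.0551, 0.1218]
tool_rot: [0.795, 0.607, -0.0, -0.0]
contact_force: [-0.3, -0.6, 1.4]
width: 0.0855
```

Run:
```python
from station import *
import cv2,numpy as np
s=sense();print({k:np.round(s[k],4) for k in("time","joints","tcp_pos","tool_rot","contact_force","ft_torque")})
a=2*np.arctan2(s['tool_rot'][1],s['tool_rot'][0]);print('jaw deg',np.degrees(a)-90)
p,d=capture("wrist");cv2.imwrite("pics/w1.png",p[:,:,::-1])
```

```text
{'time': np.float64(2.0), 'joints': array([-0.4547,  0.3988,  0.6084,  2.028 , -0.3124,  0.8059,  0.0702]), 'tcp_pos': array([ 0.4993, -0.0551,  0.1218]), 'tool_rot': array([ 7.946e-01,  6.072e-01, -2.000e-04, -0.000e+00]), 'contact_force': array([-0.2803, -0.5586,  1.3543]), 'ft_torque': array([ 0.0484, -0.0214, -0.0009])}
jaw deg -15.231547781829505
```

View pics/w1.png

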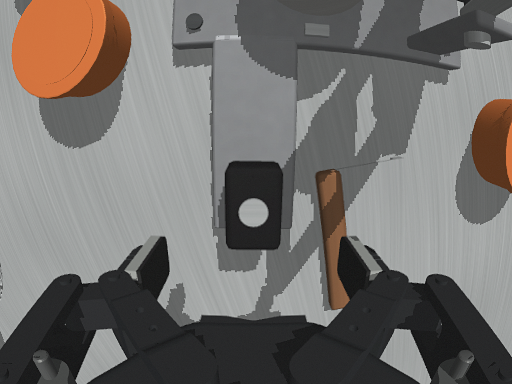

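The wrist view shows the knob centred between the jaws at about column 254, with its sides parallel to the pads. Next I'll descend and grip it.

Emit:
apply_moves(motion=[[80,[0,0,-30],0],[75,[0,0,-60],0],[75,[0,0,-80],0],[75,[0,0,-88],0],[75,[0,0,-88],0],[40,[0,0,-88],0],[35,[0,0,-88],0],[30,[0,0,-88],0],[30,[0,0,-88],0],[30,[0,0,-88],0],[30,[0,0,-88],0]], force=80)

```text
time: 3.15
tcp_pos: [0.4995, -0.0549, 0.0348]
tool_rot: [0.795, 0.607, 0.001, -0.0]
contact_force: [-7.5, 1.7, 18.6]
width: 0.0394
```

```bash
cat > s.py <<'E'
from station import *
import numpy as np
s=sense();print({k:np.round(s[k],4).tolist() for k in("time","tcp_pos","contact_force","ft_torque","width")})
print('jaw deg',np.degrees(2*np.arctan2(s['tool_rot'][1],s['tool_rot'][0]))-90)
E
python3 s.py
```

```text
{'time': 3.15, 'tcp_pos': [0.4995, -0.0549, 0.0348], 'contact_force': [-7.4997, 1.6612, 18.6161], 'ft_torque': [0.3571, 1.5517, -0.0204], 'width': 0.0394}
jaw deg -15.231946905816173
```

Emit:
apply_moves(motion=[[30,[-0.5,0,1.5],0],[30,[-0.5,0,1.5],-1.5],[30,[-0.5,0,1.5],-3],[30,[-0.5,0,1.5],-4],[30,[-0.5,0,1.5],-4]])

```text
time: 3.65
tcp_pos: [0.4994, -0.0549, 0.0351]
tool_rot: [0.815, 0.579, 0.001, 0.001]
contact_force: [7.4, -1.1, -20.2]
width: 0.0391
```

```bash
python3 s.py
```

```text
{'time': 3.65, 'tcp_pos': [0.4994, -0.0549, 0.0351], 'contact_force': [7.4186, -1.0584, -20.2226], 'ft_torque': [-0.19, -1.6569, 0.2386], 'width': 0.0391}
jaw deg -19.228290085368442
```

Emit:
apply_moves(motion=[[30,[0.2,0,-0.7],-1.5],[30,[0.2,0,-0.7],-3],[30,[0.2,0,-0.7],-3.5],[30,[0.2,0,-0.7],-3.5],[30,[0.2,0,-0.7],-3.5],[30,[0.2,0,-0.7],-3.5],[30,[0.2,0,-0.7],-3.5]])

```text
time: 4.35
tcp_pos: [0.4995, -0.0549, 0.0349]
tool_rot: [0.832, 0.554, 0.001, 0.0]
contact_force: [0.3, 0.5, 8.1]
width: 0.0389
```

```bash
python3 s.py
```

```text
{'time': 4.35, 'tcp_pos': [0.4995, -0.0549, 0.0349], 'contact_force': [0.3259, 0.5258, 8.0689], 'ft_torque': [0.2171, 0.1322, 0.5342], 'width': 0.0389}
jaw deg -22.710464431347873
```

The knob holds at about 0.53 N m. I'll keep that up a moment, ease it back, and release.

Emit:
apply_moves(motion=[[30,[0,0,0],0],[30,[0,0,0],0],[30,[0,0,0],0],[30,[0,0,0],0],[30,[0,0,0],0],[30,[0,0,0],0],[30,[0,0,0],2.5],[30,[0,0,0],5],[30,[0,0,0],7.5],[30,[0,0,0],7.5]])

```text
time: 5.35
tcp_pos: [0.4995, -0.0549, 0.0349]
tool_rot: [0.794, 0.608, 0.001, 0.0]
contact_force: [-1.3, 2.1, 7.1]
width: 0.0387
```

```bash
python3 s.py
```

```text
{'time': 5.35, 'tcp_pos': [0.4995, -0.0549, 0.0349], 'contact_force': [-1.2774, 2.0702, 7.1277], 'ft_torque': [0.4067, 0.1125, -0.0232], 'width': 0.0387}
jaw deg -15.158133972792598
```

Emit:
apply_moves(motion=[[75,[0,0,0],0],[75,[0,0,0],0],[75,[0,0,0],0],[75,[0,0,0],0],[75,[0,0,20],0],[75,[0,0,60],0],[75,[0,0,110],0],[75,[0,0,160],0],[75,[0,0,210],0],[75,[0,0,260],0],[75,[0,0,310],0],[75,[0,0,350],0]])

```text
time: 6.55
tcp_pos: [0.4987, -0.0554, 0.387]
tool_rot: [0.795, 0.607, 0.001, 0.0]
contact_force: [0.9, 0.2, -0.1]
width: 0.0636
```

```bash
python3 s.py
```

```text
{'time': 6.55, 'tcp_pos': [0.4987, -0.0554, 0.387], 'contact_force': [0.9065, 0.1873, -0.1451], 'ft_torque': [0.0556, -0.0516, 0.0092], 'width': 0.0636}
jaw deg -15.260049987133726
```

Emit:
apply_moves(motion=[[75,[25,30,0],0],[75,[55,62,0],0],[75,[85,98,0],0],[75,[115,132,0],0],[75,[144,166,0],0],[75,[144,166,0],0],[75,[144,166,0],0],[75,[144,166,0],0]])

```text
time: 7.35
tcp_pos: [0.6426, 0.1097, 0.3843]
tool_rot: [0.795, 0.607, -0.0, 0.0]
contact_force: [0.1, -0.3, -0.3]
width: 0.064
```

```bash
python3 s.py
python3 - <<'E'
from station import *
import cv2
p,d=capture("wrist");cv2.imwrite("pics/w2.png",p[:,:,::-1])
E
```

```text
{'time': 7.35, 'tcp_pos': [0.6426, 0.1097, 0.3843], 'contact_force': [0.0904, -0.2765, -0.2761], 'ft_torque': [-0.0533, 0.0163, 0.0173], 'width': 0.064}
jaw deg -15.318641329785166
```

View pics/w2.png

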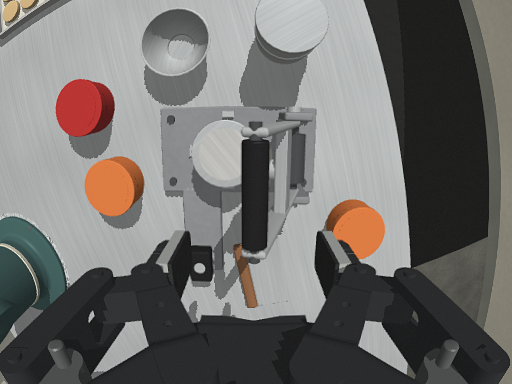

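The handle is centred between the fingers at about column 255 and parallel to the pads. I'll descend and pinch it.

Emit:
apply_moves(motion=[[75,[0,0,-30],0],[75,[0,0,-60],0],[75,[0,0,-90],0],[75,[0,0,-102],0],[75,[0,0,-102],0],[40,[0,0,-102],0],[20,[0,0,-102],0],[15,[0,0,-102],0],[15,[0,0,-102],0],[15,[0,0,-102],0]], force=50)

```text
time: 8.4
tcp_pos: [0.6439, 0.1107, 0.2836]
tool_rot: [0.795, 0.607, 0.001, 0.001]
contact_force: [3.7, -1.2, 6.0]
width: 0.0204
```

```bash
python3 s.py
```

```text
{'time': 8.4, 'tcp_pos': [0.6439, 0.1107, 0.2836], 'contact_force': [3.7299, -1.1613, 6.0042], 'ft_torque': [-0.1536, -0.7986, -0.1054], 'width': 0.0204}
jaw deg -15.2512947587945
```

Emit:
apply_moves(motion=[[15,[-9.6,2.6,-3.0],0],[15,[-19.2,5.2,-6.6],0],[15,[-37.7,10.3,-15.2],0],[15,[-55.3,15.1,-25.6],0],[15,[-55.3,15.1,-25.6],0]])

```text
time: 8.9
tcp_pos: [0.5868, 0.1269, 0.2567]
tool_rot: [0.794, 0.608, 0.001, -0.0]
contact_force: [7.4, 1.3, 1.7]
width: 0.0201
```

```bash
python3 s.py
```

```text
{'time': 8.9, 'tcp_pos': [0.5868, 0.1269, 0.2567], 'contact_force': [7.4036, 1.3382, 1.7412], 'ft_torque': [0.1561, -1.4665, -0.0627], 'width': 0.0201}
jaw deg -15.16271020612443
```

Emit:
apply_moves(motion=[[15,[-8.5,2.3,-6],0],[15,[-16.5,4.5,-12.3],0],[15,[-31.6,8.6,-26.1],0],[15,[-45.4,12.4,-41.5],0],[15,[-57.7,15.7,-58.2],0],[15,[-68.3,18.6,-76.1],0],[15,[-73,19.9,-85.4],0],[15,[-77.1,21,-95],0],[15,[-80.8,22,-104.7],0],[15,[-84,22.9,-114.7],0],[15,[-84,22.9,-114.7],0]])

```text
time: 10.0
tcp_pos: [0.5048, 0.1502, 0.1422]
tool_rot: [0.794, 0.607, 0.001, -0.0]
contact_force: [-1.3, 7.8, 10.3]
width: 0.0206
```

```bash
python3 s.py
```

```text
{'time': 10.0, 'tcp_pos': [0.5048, 0.1502, 0.1422], 'contact_force': [-1.3422, 7.8084, 10.3091], 'ft_torque': [1.5261, 0.3388, -0.1693], 'width': 0.0206}
jaw deg -15.193339293687018
```

Emit:
apply_moves(motion=[[15,[-0.7,1.0,-2],0],[15,[-1.3,1.2,-4],0],[15,[-1.9,1.4,-6],0],[15,[-2.4,1.6,-8],0],[15,[-2.9,1.7,-10],0],[15,[-2.9,1.7,-10],0]])

```text
time: 10.6
tcp_pos: [0.5022, 0.1509, 0.1328]
tool_rot: [0.795, 0.607, 0.001, 0.0]
contact_force: [-0.5, 2.1, 9.4]
width: 0.0206
```

```bash
python3 s.py
```

```text
{'time': 10.6, 'tcp_pos': [0.5022, 0.1509, 0.1328], 'contact_force': [-0.4598, 2.1101, 9.4499], 'ft_torque': [0.4202, 0.1442, -0.064], 'width': 0.0206}
jaw deg -15.244059377800056
```

Emit:
apply_moves(motion=[[15,[-0.5,0.1,-2],0],[15,[-1.0,0.3,-4],0],[15,[-1.4,0.4,-6],0],[15,[-1.8,0.5,-8],0],[15,[-2.2,0.6,-10],0],[15,[-2.6,0.7,-12],0],[15,[-2.6,0.7,-12],0]])

```text
time: 11.3
tcp_pos: [0.4997, 0.1517, 0.1208]
tool_rot: [0.795, 0.607, 0.001, 0.0]
contact_force: [-1.2, 1.7, 7.9]
width: 0.0204
```

```bash
python3 s.py
```

```text
{'time': 11.3, 'tcp_pos': [0.4997, 0.1517, 0.1208], 'contact_force': [-1.2227, 1.7251, 7.8807], 'ft_torque': [0.3893, 0.1561, -0.0809], 'width': 0.0204}
jaw deg -15.24392327518197
```

Emit:
apply_moves(motion=[[15,[-0.4,0.1,-2],0],[15,[-0.7,0.2,-4],0],[15,[-1.0,0.3,-6],0],[15,[-1.3,0.4,-8],0],[15,[-1.5,0.4,-9],0],[15,[-1.5,0.4,-9],0]])

```text
time: 11.9
tcp_pos: [0.4982, 0.1521, 0.112]
tool_rot: [0.795, 0.607, 0.001, -0.0]
contact_force: [-3.1, 2.5, 12.3]
width: 0.0205
```

```bash
python3 s.py
```

```text
{'time': 11.9, 'tcp_pos': [0.4982, 0.1521, 0.112], 'contact_force': [-3.0743, 2.5044, 12.2983], 'ft_torque': [0.3569, 0.4789, -0.0541], 'width': 0.0205}
jaw deg -15.24467796044128
```

Emit:
apply_moves(motion=[[15,[-0.2,0.1,-1],0],[15,[-0.3,0.1,-2],0],[15,[-0.5,0.2,-3],0],[15,[-0.5,0.2,-3],0]])

```text
time: 12.3
tcp_pos: [0.4978, 0.1522, 0.1091]
tool_rot: [0.795, 0.607, 0.001, 0.0]
contact_force: [-1.7, 1.0, 13.3]
width: 0.0202
```

Emit:
apply_moves(motion=[[15,[-0.2,0.1,-1],0],[15,[-0.3,0.1,-2],0],[15,[-0.3,0.1,-2],0]])

```text
time: 12.6
tcp_pos: [0.4976, 0.1523, 0.1071]
tool_rot: [0.795, 0.607, 0.001, 0.0]
contact_force: [-1.3, 0.5, 13.1]
width: 0.0203
```

Emit:
apply_moves(motion=[[15,[-0.2,0.1,-1],0],[15,[-0.3,0.1,-2],0],[15,[-0.3,0.1,-2],0]])

```text
time: 12.9
tcp_pos: [0.4974, 0.1523, 0.1051]
tool_rot: [0.795, 0.607, 0.001, 0.0]
contact_force: [-2.1, -0.0, 13.6]
width: 0.0205
```

Emit:
apply_moves(motion=[[15,[-0.1,0,-1],0],[15,[-0.2,0.1,-2],0],[15,[-0.2,0.1,-2],0]])

```text
time: 13.2
tcp_pos: [0.4971, 0.1524, 0.1031]
tool_rot: [0.795, 0.607, 0.001, 0.0]
contact_force: [-1.8, 1.6, 13.3]
width: 0.0207
```

Emit:
apply_moves(motion=[[15,[-0.1,0,-1],0],[15,[-0.1,0,-1.5],0],[15,[-0.1,0,-1.5],0]])

```text
time: 13.5
tcp_pos: [0.497, 0.1524, 0.1016]
tool_rot: [0.795, 0.607, 0.001, 0.0]
contact_force: [-1.9, 1.2, 13.9]
width: 0.0206
```

Emit:
apply_moves(motion=[[15,[-0.1,0,-1],0],[15,[-0.1,0,-1],0]])

```text
time: 13.7
tcp_pos: [0.4969, 0.1525, 0.1006]
tool_rot: [0.795, 0.607, 0.001, 0.0]
contact_force: [-1.1, 0.6, 11.0]
width: 0.0203
```

Emit:
apply_moves(motion=[[15,[-0.1,0,-1],0],[15,[-0.1,0,-1],0]])

```text
time: 13.9
tcp_pos: [0.4968, 0.1525, 0.0994]
tool_rot: [0.795, 0.607, 0.001, 0.0]
contact_force: [-1.0, 1.7, 10.3]
width: 0.0204
```

Emit:
apply_moves(motion=[[15,[-0.1,0,-1],0],[15,[-0.1,0,-1],0]])

```text
time: 14.1
tcp_pos: [0.4967, 0.1525, 0.0986]
tool_rot: [0.795, 0.607, 0.001, 0.0]
contact_force: [-1.2, 0.7, 13.1]
width: 0.0207
```

Emit:
apply_moves(motion=[[15,[-0.1,0,-1],0],[15,[-0.1,0,-1],0]])

```text
time: 14.3
tcp_pos: [0.4967, 0.1525, 0.0976]
tool_rot: [0.795, 0.607, 0.001, 0.0]
contact_force: [-1.6, 1.1, 13.6]
width: 0.0204
```

Emit:
apply_moves(motion=[[15,[0,0,-1],0],[15,[0,0,-1],0]])

```text
time: 14.5
tcp_pos: [0.4966, 0.1526, 0.0967]
tool_rot: [0.795, 0.607, 0.001, -0.0]
contact_force: [-3.1, 1.5, 18.5]
width: 0.0205
```

Emit:
apply_moves(motion=[[15,[0,0,-1],0],[15,[0,0,-1],0]])

```text
time: 14.7
tcp_pos: [0.4966, 0.1526, 0.096]
tool_rot: [0.795, 0.607, 0.001, -0.0]
contact_force: [-7.2, 0.4, 26.5]
width: 0.0202
```

Emit:
apply_moves(motion=[[15,[0,0,-0.7],0],[15,[0,0,-0.7],0]])

```text
time: 14.9
tcp_pos: [0.4966, 0.1526, 0.0955]
tool_rot: [0.795, 0.607, 0.001, -0.0]
contact_force: [-9.6, 0.2, 31.4]
width: 0.0204
```

The force rises sharply at θ ≈ 0.07 after about 8 mm of lid travel, so the lid is home. I'll hold it there.

Emit:
apply_moves(motion=[[15,[0,0,-0.5],0],[15,[0,0,-0.5],0],[15,[0,0,-0.5],0],[15,[0,0,-0.5],0],[15,[0,0,-0.5],0],[15,[0,0,-0.5],0],[15,[0,0,-0.5],0],[15,[0,0,-0.5],0],[15,[0,0,-0.5],0],[15,[0,0,-0.5],0],[15,[0,0,-0.5],0],[15,[0,0,-0.5],0]])

```text
time: 16.1
tcp_pos: [0.4966, 0.1526, 0.0952]
tool_rot: [0.795, 0.607, 0.001, -0.0]
contact_force: [-11.5, -0.5, 35.3]
width: 0.021
```

```bash
python3 s.py
```

```text
{'time': 16.1, 'tcp_pos': [0.4966, 0.1526, 0.0952], 'contact_force': [-11.4818, -0.4951, 35.2708], 'ft_torque': [-0.119, 2.1741, -0.0422], 'width': 0.021}
jaw deg -15.258625480686092
```

Held for over a second at about 35 N at the handle, which is about 52 N on the lid. Now I'll ease the arm up at about 0.5 rad/s.

Emit:
apply_moves(motion=[[15,[0.2,0,2],0],[15,[0.5,-0.1,5],0],[15,[0.8,-0.2,9],0],[15,[1.3,-0.3,14],0],[15,[2.0,-0.5,19],0],[15,[2.8,-0.8,24],0],[15,[3.8,-1.0,29.4],0],[15,[6.0,-1.6,39.7],0],[15,[8.8,-2.3,49.8],0],[15,[12,-3.1,59.7],0],[15,[15.7,-4.2,69.5],0]])

```text
time: 17.2
tcp_pos: [0.5125, 0.148, 0.1644]
tool_rot: [0.795, 0.607, 0.001, 0.0]
contact_force: [4.6, 0.6, 6.1]
width: 0.0207
```

```bash
python3 s.py
```

```text
{'time': 17.2, 'tcp_pos': [0.5125, 0.148, 0.1644], 'contact_force': [4.5558, 0.6174, 6.0877], 'ft_torque': [0.1348, -0.9681, -0.1128], 'width': 0.0207}
jaw deg -15.26165276859102
```

Emit:
apply_moves(motion=[[15,[4.1,-1.1,9.6],0],[15,[8.8,-2.4,18.9],0],[15,[13.8,-3.8,28],0],[15,[19.4,-5.3,36.8],0],[15,[25.3,-6.9,45.3],0],[15,[31.7,-8.6,53.5],0],[15,[38.3,-10.4,61.4],0],[15,[45.5,-12.4,68.9],0],[15,[52.9,-14.4,76],0],[15,[60.6,-16.5,82.7],0]])

```text
time: 18.2
tcp_pos: [0.5735, 0.1307, 0.2468]
tool_rot: [0.795, 0.607, 0.001, 0.001]
contact_force: [12.4, -0.7, -6.8]
width: 0.0203
```

```bash
python3 s.py
```

```text
{'time': 18.2, 'tcp_pos': [0.5735, 0.1307, 0.2468], 'contact_force': [12.4251, -0.6658, -6.7656], 'ft_torque': [-0.2524, -2.5481, -0.096], 'width': 0.0203}
jaw deg -15.2869782002238
```

Emit:
apply_moves(motion=[[15,[8.3,-2.2,6.0],0],[15,[17,-4.5,11.7],0],[15,[25.7,-6.9,17.1],0],[15,[34.6,-9.3,22.1],0],[15,[43.7,-11.8,26.6],0],[15,[53.1,-14.3,30.7],0],[15,[62.6,-16.9,34.2],0],[15,[66.5,-18,35.5],0],[15,[66.5,-18,35.5],0]])

```text
time: 19.1
tcp_pos: [0.6394, 0.112, 0.2822]
tool_rot: [0.795, 0.607, 0.001, 0.001]
contact_force: [3.4, -4.4, 7.9]
width: 0.0202
```

```bash
python3 s.py
```

```text
{'time': 19.1, 'tcp_pos': [0.6394, 0.112, 0.2822], 'contact_force': [3.3587, -4.3949, 7.9487], 'ft_torque': [-0.898, -0.5381, -0.0235], 'width': 0.0202}
jaw deg -15.315667430675433
```

Emit:
apply_moves(motion=[[15,[2,-1,0.8],0],[15,[3.5,-1.7,1.3],0],[15,[4.8,-2,1.6],0],[15,[4.8,-2,1.6],0],[15,[4.8,-2,1.6],0]])

```text
time: 19.6
tcp_pos: [0.6434, 0.1109, 0.2834]
tool_rot: [0.795, 0.607, 0.001, 0.001]
contact_force: [3.9, -2.4, 7.9]
width: 0.0205
```

```bash
python3 s.py
```

```text
{'time': 19.6, 'tcp_pos': [0.6434, 0.1109, 0.2834], 'contact_force': [3.9229, -2.3769, 7.8948], 'ft_torque': [-0.5639, -0.7801, -0.1049], 'width': 0.0205}
jaw deg -15.263492565374932
```

Emit:
apply_moves(motion=[[15,[0.8,-0.2,0],0],[15,[0.8,-0.2,0],0]])

```text
time: 19.8
tcp_pos: [0.644, 0.1107, 0.2835]
tool_rot: [0.795, 0.607, 0.0, 0.0]
contact_force: [1.3, -3.1, 9.2]
width: 0.0204
```

Emit:
apply_moves(motion=[[15,[0.8,-0.2,0],0],[15,[0.8,-0.2,0],0]])

```text
time: 20.0
tcp_pos: [0.6442, 0.1107, 0.2836]
tool_rot: [0.795, 0.607, 0.0, -0.0]
contact_force: [-6.0, -1.9, 13.5]
width: 0.0204
```

Emit:
apply_moves(motion=[[15,[0.8,-0.2,0],0],[15,[0.8,-0.2,0],0]])

```text
time: 20.2
tcp_pos: [0.6444, 0.1106, 0.2836]
tool_rot: [0.795, 0.607, -0.0, -0.001]
contact_force: [-11.9, -1.4, 16.4]
width: 0.0209
```

The arm is firmly against its stop. I'll relax slightly, open and retreat.

Emit:
apply_moves(motion=[[15,[-0.6,0.1,-0.3],0],[25,[-0.6,0.1,-0.3],0],[35,[-0.6,0.1,-0.3],0],[50,[-0.6,0.1,-0.3],0],[70,[-0.6,0.1,-0.3],0],[75,[-0.6,0.1,-0.3],0],[75,[-0.6,0.1,-0.3],0],[75,[-0.6,0.1,15],0],[75,[-0.6,0.1,40],0],[75,[-0.6,0.1,70],0],[75,[-0.6,0.1,100],0],[75,[-0.6,0.1,110],0]])

```text
time: 21.4
tcp_pos: [0.6448, 0.1107, 0.3968]
tool_rot: [0.795, 0.607, 0.002, 0.001]
contact_force: [-0.1, -0.6, -0.6]
width: 0.0639
```

Emit:
apply_moves(motion=[[75,[-30,-30,0],0],[75,[-65,-60,0],0],[75,[-100,-100,0],0],[75,[-135,-140,0],0],[75,[-170,-180,0],0],[75,[-200,-215,0],0],[75,[-230,-250,0],0],[75,[-230,-280,0],0],[75,[-230,-280,0],0],[75,[-230,-280,0],0]])

```text
time: 22.4
tcp_pos: [0.414, -0.1693, 0.3928]
tool_rot: [0.795, 0.607, 0.0, -0.0]
contact_force: [0.3, -0.1, -0.4]
width: 0.0644
```

```bash
python3 s.py
python3 - <<'E'
from station import *
import cv2,numpy as np
for n in("scene","top"):
    p,d=capture(n); cv2.imwrite(f"pics/{n}2.png",p[:,:,::-1]); np.savez(f"pics/{n}2.npz",p=p,d=d,**{k:np.array(v) for k,v in camera_params(n).items()})
from h import *
for n in("top1","top2","scene1","scene2"):
    p,P,ok=cloud(n); z=P[...,2]; b=p.sum(-1)
    reg=ok&(P[...,0]>.35)&(P[...,0]<.85)&(P[...,1]>-.3)&(P[...,1]<.4)
    dark=b<150
    for nm,m in(('lid',~dark&(z>.07)&(z<.1)&(np.hypot(P[...,0]-.6,P[...,1]-.1224)<.045)),('handle',dark&(z>.27)&(P[...,1]>.05)),('knob',dark&(z>.06)&(z<.085)&(P[...,1]<0))):
        q=P[reg&m]; print(n,nm,len(q),q.mean(0).round(4),np.median(q[:,2]).round(4))
E
```

```text
{'time': 22.4, 'tcp_pos': [0.414, -0.1693, 0.3928], 'contact_force': [0.3103, -0.1195, -0.3905], 'ft_torque': [0.028, -0.0494, -0.0024], 'width': 0.0644}
jaw deg -15.309459041228408
top1 lid 1057 [0.5997 0.1224 0.0848] 0.0848
top1 handle 523 [0.6424 0.1095 0.311 ] 0.3119
top1 knob 313 [ 0.4986 -0.0569  0.0719] 0.0721
top2 lid 1044 [0.5998 0.1222 0.0786] 0.0786
top2 handle 506 [0.6424 0.11   0.3113] 0.3117
top2 knob 307 [ 0.4986 -0.0568  0.0719] 0.0721
scene1 lid 1133 [0.5986 0.1269 0.0858] 0.0858
scene1 handle 509 [0.6472 0.116  0.3121] 0.3126
scene1 knob 293 [ 0.5051 -0.0479  0.0713] 0.0724
scene2 lid 1144 [0.5986 0.1265 0.0797] 0.0796
scene2 handle 512 [0.6472 0.116  0.3121] 0.3126
scene2 knob 292 [ 0.5046 -0.0479  0.0714] 0.0722
```

View pics/scene2.png

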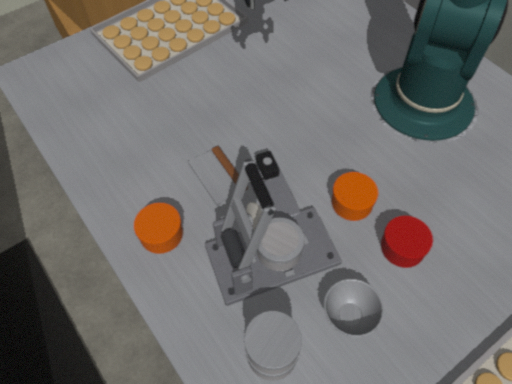

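The scene view shows the arm raised, the tin in place, and everything else undisturbed. The lid reads about 0.7 mm above nominal, so I'll check for tilt and depth bias.

Run:
```python
from h import *
for n in("top1","top2","scene1","scene2"):
    p,P,ok=cloud(n); r=np.hypot(P[...,0]-.5998,P[...,1]-.1223)
    m=ok&(P[...,2]>.07)&(P[...,2]<.1)&(r<.04); q=P[m]-[.5998,.1223,0]
    c=np.linalg.lstsq(np.c_[q[:,:2],np.ones(len(q))],q[:,2],rcond=None)[0]
    print(n,'lid tilt',c[:2].round(4),'z0',c[2].round(5),'std',np.std(q[:,2]).round(4))
    R=np.array([[.9636,-.2672],[.2672,.9636]]) # world->press
    L=(P[...,:2]-[.5998,.1223])@R.T
    for nm,x,y in(('bed',(-.125,-.075),(-.06,.06)),('lug',(-.07,-.03),(-.15,-.1))):
        b=ok&(L[...,0]>x[0])&(L[...,0]<x[1])&(L[...,1]>y[0])&(L[...,1]<y[1])
        print('   ',nm,np.median(P[b][:,2]).round(4))
    t=ok&(P[...,0]>.3)&(P[...,0]<.5)&(P[...,1]>.2)&(P[...,1]<.35)&(abs(P[...,2])<.01);print('    table',np.median(P[t][:,2]).round(4))
    s=ok&(np.hypot(P[...,0]-.747,P[...,1]-.291)<.04)&(P[...,2]>.1);print('    stack',np.median(P[s][:,2]).round(4))
```

```text
top1 lid tilt [ 0.0029 -0.0044] z0 0.0849 std 0.0015
    bed 0.0201
    lug 0.0203
    table 0.0002
    stack 0.1159
top2 lid tilt [0.0051 0.001 ] z0 0.07867 std 0.0016
    bed 0.02
    lug 0.0203
    table 0.0003
    stack 0.116
scene1 lid tilt [0.0003 0.0022] z0 0.08585 std 0.0016
    bed 0.0214
    lug 0.0214
    table 0.0013
    stack 0.1171
scene2 lid tilt [0.0001 0.0008] z0 0.07972 std 0.0017
    bed 0.0212
    lug 0.0217
    table 0.0013
    stack 0.1171
```

```bash
python3 -c "
from station import *
print(hand_in())"
```

```text
the job is handed in; nothing more can be done
None
```

The job is done and handed in at about 22.5 s. One check did not fully agree: by camera the lid sits about 0.6 mm higher than nominal.

- **Knob:** I twisted it clockwise about 7.5° (0.13 rad). It held at a measured 0.53 N m for about 1 s. I then eased it back, with the torque returning to about 0, and let it go.
- **Lid:** I pinched the handle and brought the arm down. The lid slid against about 13 N at the handle, then met a sharp rise in force at about 0.07 rad. I held it for 1.2 s at about 35 N at the handle, which is roughly 52 N on the lid, well under the 100 N crushing limit.
- **Return:** I eased the arm up at about 0.5 rad/s. The force on the tool reversed when the arm met its stop, and only then did I release the handle. The robot is clear, with contact force about 0.

**Last checks:**
- The handle and knob measure as they did at the start, and the tin has not shifted. The last scene picture shows the other things where they were.
- The lid dropped 6.2 mm and lies level, with its top at about 78.6 mm against the nominal 78 mm. Both cameras agree on this once corrected against known heights, and the calibration is good to about 2 mm.
- The handle's travel from first contact suggested about 7.5 mm of lid movement, more than the cameras show.
- I took the firm stop under load as the sign that the lid was home and did not press again.

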